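# Screw down the battery cover of a gas monitor

### The arm

A 6-joint arm with a two-finger parallel gripper is mounted at the origin on the work surface. World frame = base frame: x ahead of the robot, y to its left, z up, the work surface at z = 0. Lengths are in m, angles in rad, forces in N, time in s.
With the tool pointing down it reaches from about 0.35 to 0.775 m from the base axis. Payload 7.3 kg.
Tool frame: the origin (TCP) lies at the very end of the fingers, on their centre line; the grasp point (between the pads) lies 19 mm behind it; z points along the fingers, y is the line along which they close (so a half turn about z gives the same grasp; the last joint's range is limited). The gripper opens to 92 mm and grips with 3 to 60 N. Pads are 19 mm wide; open, the fingers measure 130 mm over their backs; the gripper's body (75 mm by 190 mm) begins 47 mm behind the grasp point.
Start: joints at [1.06, 0.342, 1.524, -0, 1.275, -0.146], TCP at [0.187, 0.49, 0.227] pointing down, gripper open.
Joint ranges: [-2.53, 2.53], [-0.77, 2.02], [0.04, 2.7], [-1, 4.14], [0.28, 2.66], [-3.11, 3.11]. Speed limits (rad/s): [2.57, 2.57, 3.14, 3.14, 3.14, 3.14].

### API

Orientations are given as [roll, pitch, yaw] about the fixed x, y, z axes, in that order (R = Rz(yaw) Ry(pitch) Rx(roll)).
In Python, from cell import * gives the robot as it stands.
- The arm moves only by the tool step_arm, never from a script. Its argument "commands" is a list of rows, each a list of 7 numbers: the opening, from 0 (shut) to 1 (fully open), then the shift along the world's x, y, z in cm, then the turn, a rotation vector about the world's x, y, z in rad. A call has 1 to 5 rows; each row is the pose to reach, as a shift and turn from the pose commanded when the call began; what a row does not reach only later rows make up. A row lasts 1/12 s, in which the tool goes at most 41.7 mm and 7.16 degrees, less where a joint would pass 70% of its speed; a pose out of reach is approached as far as the arm can. A call with a gripper value outside its range is refused whole. The fingers move at their own pace and stop on an object; "grip_force" is the grip in N (left out, the last holds). Time passes only in rows, so rows that repeat a pose let the fingers close. It gives the time, the measured TCP pose, the force, the opening and the grip force at its end, in the units of the state.
- observe(): the state, without advancing time (a new reading comes with each control period).
- read_camera(name): name is "scene" or "top" or "wrist"; returns the picture (480x640x3 uint8, red, green, blue); there is no depth.
- camera_model(name): a dict with "vfov" (degrees; the focal length in pixels is half the picture's height over the tangent of half this angle, whatever the lens; pixels are square), "cx", "cy" (the principal point, pixels), "world_to_cam" (4x4, takes a point from world to camera coordinates). Camera axes: x right, y up, looking along -z (the intrinsics and any distortion apply to the point x, -y, -z); pixel columns grow to the right and rows downward; lengths in m; the calibration is good to about 2 mm. A picture is of the moment at which its call begins: read the wrist's pose just before it. camera_model takes no time and is no camera call; for the wrist camera it gives the pose at the moment of the call.
- hand_in(): hands the job in; it is judged then, once.
The state is a dict: "time": time; "qpos": joint angles; "qvel": joint speeds; "joint_efforts": joint torques, N m; "tool_pos": TCP position; "tool_rot": TCP orientation; "contact_force": force on the tool from outside, world axes, zero at the start; "torque": the same for the moment, N m; "opening": finger opening in m; "grip_force": force on a finger pad.
Only numpy, scipy, OpenCV 4.12 (cv2) and the standard library are available. Lean on these libraries where they do the work, as an engineer would, in place of code of your own. Each camera call takes 0.05 s, during which the arm holds its last target. There are 200 camera calls.

### The job

The slotted screw of the gas monitor's battery cover is still standing proud. Take the flat-blade screwdriver (the one with the square handle) out of the tool stand, seat its blade in the screw's slot and turn the screw clockwise, pressing so that the blade follows it down, until it comes up tight against its stop. Then put the screwdriver back upright in its hole in the stand, and leave the nut driver and the other things on the desk where they are.

Things in the scene. Friction and masses are not known exactly. Their poses are not given: they have to be found in the camera images.
- monitor: White gas monitor lying face up, fixed to the desk: a box 110 (x) x 180 (y) x 45 mm high. On its -y half a raised round display, 86 mm wide (top 56 mm above the desk); on its +y half a grey battery cover 90 x 70 mm (top 51 mm above the desk) with one screw in the middle; low pipe fittings on its +x and -y sides. Origin at the centre of its underside, z up. Place and yaw vary.
- screw_seat (a point): Point on the screw's vertical axis at the top of the 29 mm brass bushing, 3 mm above the battery cover (54 mm above the desk), on which the head's underside rests when tight. At joint value 0 the underside is 4.8 mm above this point, sinking in proportion to 0 at 5.0. Fixed to the monitor: its axes are the monitor's and do NOT show the slot's direction.
- screw_top (a point): Point on the screw's axis 7 mm above screw_seat: where the head's top face will be when tight (0 to 4.8 mm higher before). Steel head 25 mm wide, 7 mm high; one straight slot through its centre, 13 mm long (ends closed), 4.4 wide, 4 deep, in ANY direction at the start: find it by sight or by touch (blade rubbed round on the head until it drops in; rubbing with up to 10 N does not turn the screw).
- screw (a joint): Turn of the screw in rad, counted clockwise as seen from above from its loosest position (0) to its firm stop (5.0, tight). At the start between 0 and 1.0. It sinks 6 mm per full turn (0.95 mm per rad) and has a steady friction of about 0.08 N m; it stays where it is left, and pushing alone does not turn it.
- driver_grip (a point): Centre of the flat-blade screwdriver's handle: black, square, 26 x 26 mm with flat sides facing its x and y, 64 mm high (32 above and below this point). z points from the blade up along the tool, x along the blade's width. About 90 g. It starts upright, blade down, in either hole of the stand, the handle's lower face resting on the stand's top; its yaw varies.
- driver_tip (a point): Middle of the blade's end edge, 92 mm below driver_grip on the tool's axis, same axes. The blade is 10 mm wide (along x) and 1.6 mm thick (along y) for its last 10 mm, then a round 7 mm shaft up to the handle, whose lower face is 60 mm from the tip.
- stand: White tool stand, fixed: a block 52 (x) x 170 (y) x 70 mm high, origin at the centre of its underside, its place and yaw vary. Holes at its y = -52 and +52 mm.
- stand_hole0 (a point): Centre of the mouth of the stand's hole at its -y end, 70 mm above the desk: 19 mm wide, 64 mm deep, vertical.
- stand_hole1 (a point): The same for the hole at its +y end.
- nutdriver: The other tool in the stand, not needed: a nut driver with a round waisted black handle, 26 mm wide and 60 mm high, above the stand. Origin at its lower end, 52 mm below the handle's lower face. Leave it in its hole.
- canister: Steel lidded canister, 72 mm wide, 77 mm high, origin at the centre of its underside. Leave alone.
- sanitiser: White pump bottle with an orange band, 58 mm wide, 167 mm high, origin at the centre of its underside. Leave alone.
- carton: Paper-white carton 70 x 110 x 35 mm, origin at the centre of its underside. Leave alone.

How it is judged:
On the way, in this order (a step that is already met when the one before it is completed fails the run):
1. the screwdriver is lifted clear of the stand (blade tip more than 72 mm above the desk) (height (world z) of driver_tip above 0.072 m), for 0.1 s.
2. its blade is seated in the screw's slot (tip within 4 mm of the screw's axis and less than 9.3 mm above the seat, tool upright within 0.2 rad) (horizontal distance between driver_tip and screw_seat below 0.004 m and z of driver_tip in the frame of screw_seat between 0 and 0.0093 m and angle between driver_tip's own z axis and vertical below 0.2 rad), for 0.2 s.
3. the screw is driven tight (joint above 4.8 rad) with the blade still in its slot (tip within 4 mm of the axis and less than 6.5 mm above the seat) (value of joint screw above 4.8 rad and horizontal distance between driver_tip and screw_seat below 0.004 m and z of driver_tip in the frame of screw_seat below 0.0065 m), for 0.1 s.
At the end, for the whole second after the job is handed in: The screw is tight (joint above 4.75 rad, stop at 5.0) and the screwdriver stands upright (within 0.1 rad), released and at rest in a hole of the stand, tip within 9 mm of the hole's axis and less than 15 mm above the desk (10 mm when the handle rests on the stand) (value of joint screw above 4.75 rad and (horizontal distance between driver_tip and stand_hole0 below 0.009 m or horizontal distance between driver_tip and stand_hole1 below 0.009 m) and height (world z) of driver_tip below 0.015 m and angle between driver_tip's own z axis and vertical below 0.1 rad and linear speed of driver below 0.02 m/s); the robot touches nothing.
It fails at once if the nut driver is pulled up or knocked (moved more than 15 mm) (distance of nutdriver from where it was at the start of the episode above 0.015 m).
It fails at once if the canister, the bottle or the carton is moved more than 30 mm (distance of any of canister, sanitiser, carton from where it was at the start of the episode above 0.03 m).
It also fails if it takes over 72 s, if anything falls off the work surface, if the arm or the gripper's body presses on something with over 40 N, if the wrist force passes 120 N, or if a joint passes its speed limit or range.

## Working session

There is one attempt and no reset: what is moved stays moved. The work goes in short steps, Python scripts to look and compute and a tool call to move; the robot and the scene stay as the last step left them, time stands still between calls to the robot, and variables do not carry over. Pictures are saved under pics/ and viewed, at most 10 in all, crops included, and the job is handed in when it is done.

Besides the shell and the picture viewer there is one more tool, called after "Emit:" as name(argument=value, ...) on one line, values as JSON. step_arm: Moves the arm, as the interface text tells. Its arguments: {"type":"object","properties":{"commands":{"type":"array"},"grip_force":{"type":"number"}},"required":["commands"]}

```bash
mkdir -p pics
cat > h.py <<'E'
from cell import *
import numpy as np, cv2
def save(n,f,crop=None,s=1):
    im=read_camera(n)[:,:,::-1]
    cv2.imwrite(f'pics/{f}_full.png',im)
    if crop: x0,y0,x1,y1=crop; im=im[y0:y1,x0:x1]
    if s!=1: im=cv2.resize(im,None,fx=s,fy=s,interpolation=cv2.INTER_CUBIC)
    cv2.imwrite(f'pics/{f}.png',im)
def ray(m,u,v):
    f=240/np.tan(np.radians(m['vfov'])/2); W=np.array(m['world_to_cam']); R=W[:3,:3]; c=-R.T@W[:3,3]
    return c, R.T@np.array([(u-m['cx'])/f,-(v-m['cy'])/f,-1])
def at(m,u,v,z):
    c,d=ray(m,u,v); return (c+d*(z-c[2])/d[2])
def px(m,p):
    f=240/np.tan(np.radians(m['vfov'])/2); W=np.array(m['world_to_cam']); q=W[:3,:3]@p+W[:3,3]
    return m['cx']+f*q[0]/-q[2], m['cy']-f*q[1]/-q[2]
E
python3 - <<'E'
from h import *
save('top','top1');save('scene','sc1')
a=cv2.imread('pics/top1.png');b=cv2.imread('pics/sc1.png')
for n in ('top','scene','wrist'):
    m=camera_model(n);print(n,{k:v for k,v in m.items() if k!='world_to_cam'},np.round(np.array(m['world_to_cam']),3).tolist())
E
```

```text
top {'vfov': 46.81299779982436, 'cx': 304.89087775693844, 'cy': 244.1267056051704} [[-0.006, -1.0, -0.008, 0.052], [0.989, -0.007, 0.15, -0.637], [-0.15, -0.007, 0.989, -1.309], [0.0, 0.0, 0.0, 1.0]]
scene {'vfov': 48.35886690949284, 'cx': 314.2255273826627, 'cy': 240.44460045497107} [[0.629, 0.777, -0.003, -0.435], [-0.421, 0.344, 0.839, 0.175], [0.653, -0.527, 0.544, -1.576], [0.0, 0.0, 0.0, 1.0]]
wrist {'vfov': 65.69565643181872, 'cx': 320.30130988937924, 'cy': 237.52333946020732} [[0.356, 0.935, -0.001, -0.525], [-0.892, 0.339, -0.297, 0.038], [-0.277, 0.107, 0.955, -0.391], [0.0, 0.0, 0.0, 1.0]]
```

View pics/top1.png

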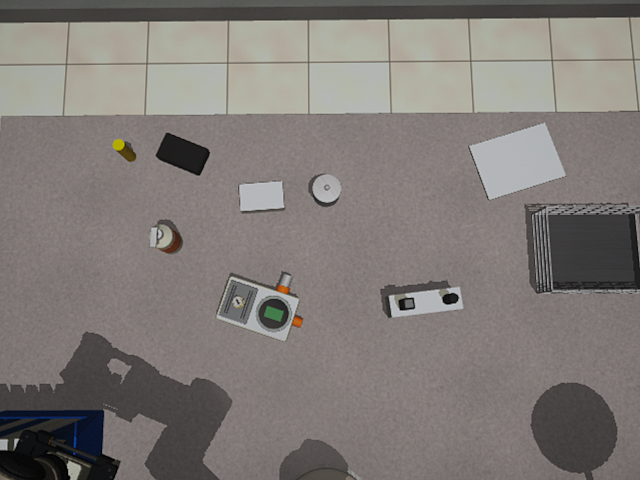

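View pics/sc1.png

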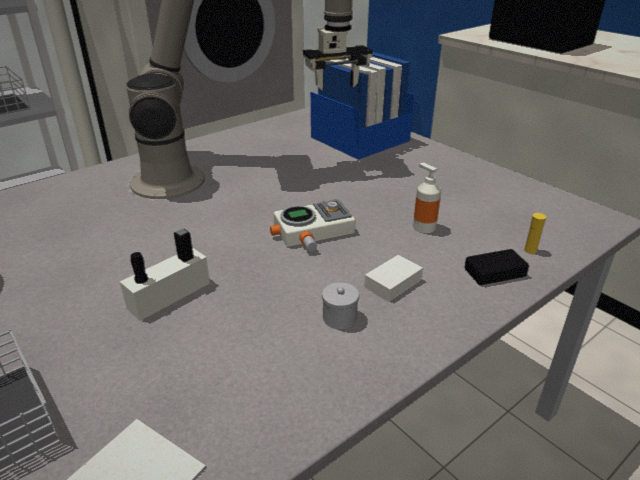

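The top view shows the screw at about (238,301), the display at (274,314), the square driver handle at about (408,303) (stand end at +y) and the nut driver at (451,297).

Run:
```python
from h import *
a=cv2.imread('pics/top1.png')
c1=cv2.resize(a[265:345,210:310],(500,400),interpolation=cv2.INTER_CUBIC)
c2=cv2.resize(a[275:325,375:475],(800,400),interpolation=cv2.INTER_CUBIC)[:,0:800]
b=cv2.resize(a[275:325,380:470],(540,300),interpolation=cv2.INTER_CUBIC)
o=np.zeros((600,800,3),np.uint8);o[:290,:362]=cv2.resize(c1,(362,290));o[300:600,:540]=b
cv2.imwrite('pics/crops.png',o)
m=camera_model('top')
for n,u,v,z in [('screw',238,301,.063),('disp',274,314,.056),('drv',408,302,.134),('nut',451,297,.13)]: print(n,at(m,u,v,z).round(4))
```

```text
screw [0.4991 0.208  0.063 ]
disp [0.468  0.1224 0.056 ]
drv [ 0.4912 -0.1844  0.134 ]
nut [ 0.502  -0.2826  0.13  ]
```

View pics/crops.png

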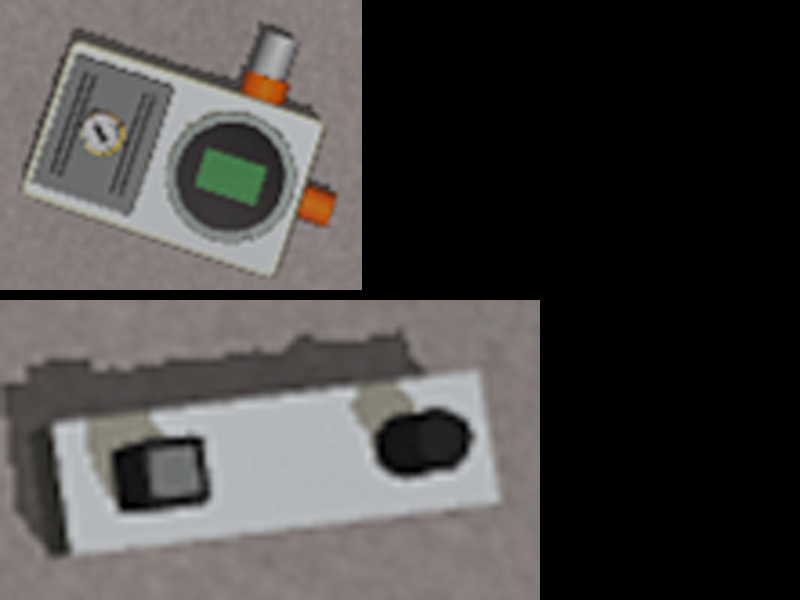

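The crops show the slot running down-right in the image, at (95,125)-(107,140) in the crop. The square handle's light top face is centred near (174,470) in the crop, full-image pixel (409,303).

Run:
```python
from h import *
s=observe();print(s['tool_pos'],s['tool_rot'],s['qpos'],s['contact_force'])
m=camera_model('wrist');c,d=ray(m,m['cx'],m['cy']);print('cam',c,'hit',at(m,m['cx'],m['cy'],.06))
f=240/np.tan(np.radians(m['vfov'])/2);print(f)
t=camera_model('top');p=at(t,409,303.3,.134);print('drv',p); print('nut',at(t,380+440/6,275+138/6,.13))
cs=[(380+x/6,275+(y-300)/6) for x,y in((53,422),(480,371),(498,500),(77,553))]
for u,v in cs: print(at(t,u,v,.07))
cc=[(210+x/3.62,265+y/3.62) for x,y in((101,132),(95,125),(107,140))]
for u,v in cc: print('scr',at(t,u,v,.063))
```

```text
[0.18710329 0.49013455 0.22609956] [-3.14017799e+00 -1.99632387e-04  2.77677026e+00] [ 1.05999065e+00  3.42685737e-01  1.52491561e+00 -8.64984280e-06
  1.27541996e+00 -1.45980904e-01] [0.3428588 0.3393451 1.0681748]
cam [0.11268818 0.51964818 0.38409011] hit [0.20685659 0.48328121 0.06      ]
371.7252662919592
drv [ 0.48825092 -0.18655373  0.134     ]
nut [ 0.49976008 -0.2877614   0.13      ]
[ 0.51008408 -0.15088715  0.07      ]
[ 0.5292125  -0.32031191  0.07      ]
[ 0.47842161 -0.32498     0.07      ]
[ 0.4586776  -0.15886312  0.07      ]
scr [0.49804526 0.2082093  0.063     ]
scr [0.50266559 0.21222731 0.063     ]
scr [0.49277432 0.20418769 0.063     ]
```

Emit:
step_arm(commands=[[0.9, 4, -3.6, -1, 0, 0, 0], [0.9, 8, -7.2, -2, 0, 0, 0], [0.9, 10.5, -9.4, -2.7, 0, 0, 0], [0.9, 10.5, -9.4, -2.7, 0, 0, 0]])

```text
time: 0.43
tool_pos: [0.2943, 0.3934, 0.1985]
tool_rot: [-3.139, 0.0, 2.775]
contact_force: [0.1, -0.1, 0.6]
opening: 0.0827
grip_force: 0.0
```

Emit:
step_arm(commands=[[0.9, 4, -3.6, -1, 0, 0, 0], [0.9, 8, -7.2, -2, 0, 0, 0], [0.9, 10.5, -9.4, -2.7, 0, 0, 0], [0.9, 10.5, -9.4, -2.7, 0, 0, 0]])

```text
time: 0.77
tool_pos: [0.3997, 0.2993, 0.1716]
tool_rot: [-3.14, 0.0, 2.774]
contact_force: [0.0, 0.9, 0.7]
opening: 0.0827
grip_force: 0.0
```

Emit:
step_arm(commands=[[0.9, 4, -3.6, -1, 0, 0, 0], [0.9, 8, -7.2, -2, 0, 0, 0], [0.9, 10.3, -9.4, -2.7, 0, 0, 0], [0.9, 10.3, -9.4, -2.7, 0, 0, 0], [0.9, 10.3, -9.4, -2.7, 0, 0, 0]])

```text
time: 1.18
tool_pos: [0.5024, 0.2054, 0.1442]
tool_rot: [-3.14, -0.001, 2.772]
contact_force: [-0.1, -0.2, 0.2]
opening: 0.0824
grip_force: 0.0
```

Run:
```python
from h import *
import pickle
s=observe();m=camera_model('wrist');save('wrist','w1');pickle.dump(m,open('m1.p','wb'))
print(s['time'],s['tool_pos'],s['tool_rot'],s['qpos'])
u,v=px(m,np.array([.498,.208,.063]));print(u,v);u,v=int(u),int(v)
im=cv2.imread('pics/w1_full.png')
x0,y0=min(max(u-40,0),560),min(max(v-40,0),400);print(x0,y0)
o=np.zeros((480,800,3),np.uint8);o[:360,:480]=cv2.resize(im,(480,360));c=cv2.resize(im[y0:y0+80,x0:x0+80],(320,320),interpolation=cv2.INTER_CUBIC);o[:320,480:]=c
cv2.imwrite('pics/w1.png',o)
```

```text
1.1833 [0.50237882 0.20535255 0.14421947] [-3.14016075e+00 -6.84549012e-04  2.77236971e+00] [ 2.47253506e-01  4.53791833e-01  1.59393523e+00 -8.68951102e-04
  1.09525216e+00 -9.53922010e-01]
320.54632895340796 238.31445335273287
280 198
```

View pics/w1.png

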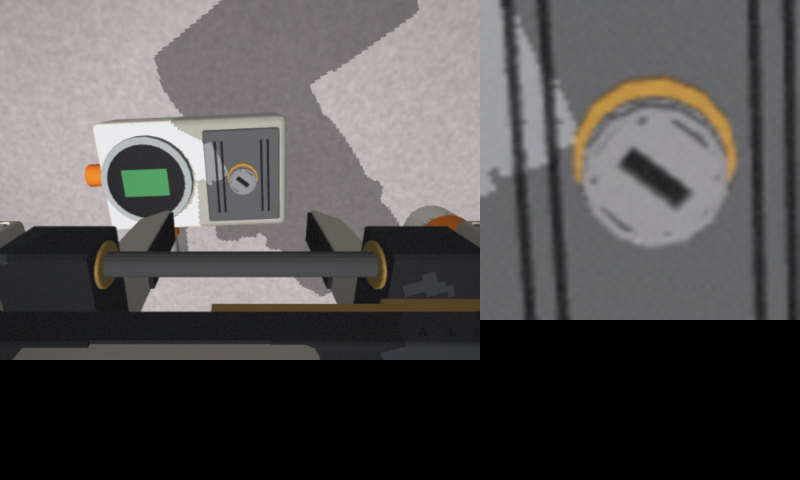

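The wrist view shows the screw head centred at crop (656,171), which is pixel (324,240.8). The slot's ends are at about crop (627,153) and (689,199).

Run:
```python
from h import *
import pickle
m=pickle.load(open('m1.p','rb'))
g=lambda x,y:(280+(x-480)/4,198+y/4)
print(at(m,*g(656,171),.064).round(4))
a=at(m,*g(627,153),.060);b=at(m,*g(689,200),.060);d=b-a
print(a,b,np.linalg.norm(d),(a+b)/2,np.arctan2(d[1],d[0]))
im=cv2.imread('pics/w1_full.png',0)[228:256,305:343]
ys,xs=np.where(im<75);p=np.c_[xs+305,ys+228].astype(float)
mu=p.mean(0);w,v=np.linalg.eigh(np.cov(p.T));print(len(p),mu,w,v[:,1])
a=at(m,*(mu-8*v[:,1]),.060);b=at(m,*(mu+8*v[:,1]),.060);d=b-a;print((a+b)/2,np.arctan2(d[1],d[0]))
```

```text
[0.5001 0.2097 0.064 ]
[0.49656944 0.20577498 0.06      ] [0.50829144 0.21266353 0.06      ] 0.013596227464818783 [0.50243044 0.20921925 0.06      ] 0.5312968554778155
86 [323.41860465 241.86046512] [ 1.97908176 25.63569252] [-0.81104754 -0.58498024]
[0.50197605 0.20859072 0.06      ] -2.5864585444192087
```

Emit:
step_arm(commands=[[0.9, 0, -4, 1, 0, 0, 0], [0.9, 0, -8, 2, 0, 0, 0], [0.9, 0, -12, 3, 0, 0, 0], [0.9, 0, -16, 4, 0, 0, 0], [0.9, 0, -20, 4, 0, 0, 0]])

```text
time: 1.65
tool_pos: [0.5003, 0.0083, 0.1879]
tool_rot: [3.14, 0.003, 2.779]
contact_force: [1.7, 0.1, 0.2]
opening: 0.0832
grip_force: 0.0
```

Emit:
step_arm(commands=[[0.9, 0, -4, 0, 0, 0, 0], [0.9, 0, -8, 0, 0, 0, 0], [0.9, -1, -12, 0, 0, 0, 0], [0.9, -1, -16, 0, 0, 0, 0], [0.9, -1, -19, 0, 0, 0, 0]])

```text
time: 2.07
tool_pos: [0.4896, -0.1828, 0.1862]
tool_rot: [-3.142, 0.0, 2.777]
contact_force: [0.4, 0.7, -0.4]
opening: 0.0824
grip_force: 0.0
```

Run:
```python
from h import *
import pickle
s=observe();m=camera_model('wrist');save('wrist','w2');pickle.dump(m,open('m2.p','wb'))
print(s['time'],s['tool_pos'],s['tool_rot'],s['qpos'])
print(px(m,np.array([.488,-.187,.134])))
im=cv2.imread('pics/w2_full.png');u,v=map(int,px(m,np.array([.488,-.187,.134])))
x0,y0=min(max(u-50,0),540),min(max(v-50,0),380);print(x0,y0)
o=np.zeros((420,800,3),np.uint8);o[:300,:400]=cv2.resize(im,(400,300));o[:400,400:]=cv2.resize(im[y0:y0+100,x0:x0+100],(400,400),interpolation=cv2.INTER_CUBIC)
cv2.imwrite('pics/w2.png',o)
```

```text
2.0667 [ 0.48959667 -0.18275782  0.18615954] [-3.14152926e+00  3.01997663e-04  2.77706291e+00] [-5.03970572e-01  3.73948161e-01  1.59451101e+00 -2.25676069e-05
  1.17282560e+00 -1.71022841e+00]
(np.float64(311.3623636191562), np.float64(260.6051872276688))
261 210
```

View pics/w2.png

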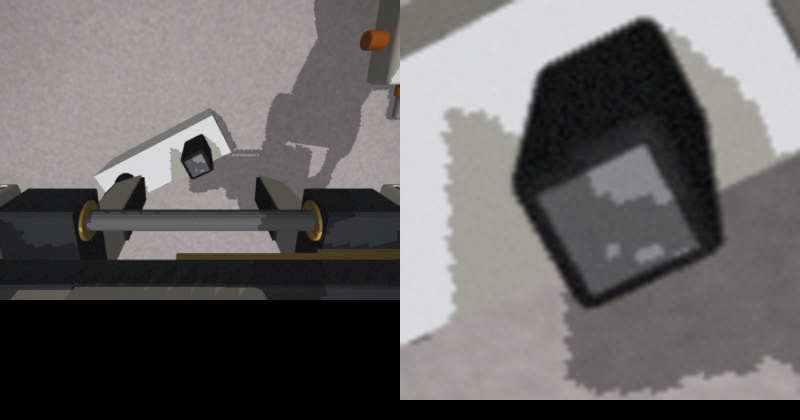

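The wrist view shows the handle's top face with corners at crop (540,197), (643,143), (700,244) and (592,302). Its centre is at pixel (315.8,265).

Run:
```python
from h import *
import pickle
m=pickle.load(open('m2.p','rb'))
g=lambda x,y:(261+(x-400)/4,210+y/4)
P=np.array([at(m,*g(*q),.134) for q in((540,197),(643,143),(700,244),(592,302))])
print(P,P.mean(0))
for i in range(4):
    d=P[(i+1)%4]-P[i];print(np.linalg.norm(d),np.arctan2(d[1],d[0])%(np.pi/2))
print('at .13',[(P.mean(0))])
```

```text
[[ 0.48389286 -0.19534208  0.134     ]
 [ 0.48138427 -0.17778525  0.134     ]
 [ 0.49963975 -0.17542379  0.134     ]
 [ 0.50277191 -0.1943049   0.134     ]] [ 0.4919222 -0.185714   0.134    ]
0.017735146900978 0.14192345726558941
0.018407577352270527 0.12864159250686283
0.019139139400917993 0.16439169473949033
0.018907517146738037 0.05488300944750879
at .13 [array([ 0.4919222, -0.185714 ,  0.134    ])]
```

Emit:
step_arm(commands=[[0.7, 0.05, -0.35, 0, 0, 0, 0.12], [0.7, 0.05, -0.35, 0, 0, 0, 0.24], [0.7, 0.05, -0.35, 0, 0, 0, 0.36], [0.7, 0.05, -0.35, 0, 0, 0, 0.48], [0.7, 0.05, -0.35, -2, 0, 0, 0.48]])

```text
time: 2.53
tool_pos: [0.4928, -0.1842, 0.1689]
tool_rot: [-3.138, 0.006, -3.018]
contact_force: [0.9, 1.0, 0.1]
opening: 0.0644
grip_force: 0.0
```

Emit:
step_arm(commands=[[0.7, 0, 0, -2, 0, 0, 0], [0.7, 0, 0, -4, 0, 0, 0], [0.7, 0, 0, -6, 0, 0, 0], [0.7, 0, 0, -8, 0, 0, 0], [0.7, 0, 0, -8, 0, 0, 0]])

```text
time: 2.95
tool_pos: [0.4887, -0.1821, 0.0826]
tool_rot: [3.137, -0.006, -3.025]
contact_force: [-0.9, 0.6, -0.1]
opening: 0.0644
grip_force: 0.0
```

Emit:
step_arm(commands=[[0.2, 0, 0, 0, 0, 0, 0], [0.2, 0, 0, 0, 0, 0, 0], [0.2, 0, 0, 0, 0, 0, 0], [0.1, 0, 0, 0, 0, 0, 0], [0.1, 0, 0, 0, 0, 0, 0]], grip_force=40)

```text
time: 3.37
tool_pos: [0.4912, -0.1852, 0.0867]
tool_rot: [-3.141, 0.001, -3.026]
contact_force: [0.4, -0.9, 0.3]
opening: 0.0354
grip_force: 0.0
```

Emit:
step_arm(commands=[[0.1, 0, 0, 0, 0, 0, 0], [0.1, 0, 0, 0, 0, 0, 0], [0.1, 0, 0, 0, 0, 0, 0], [0.1, 0, 0, 0, 0, 0, 0], [0.1, 0, 0, 0, 0, 0, 0]])

```text
time: 3.78
tool_pos: [0.491, -0.1852, 0.0862]
tool_rot: [-3.141, 0.001, -3.026]
contact_force: [-0.5, 1.0, 5.7]
opening: 0.0259
grip_force: 40.0
```

Emit:
step_arm(commands=[[0.1, 0, 0, 1, 0, 0, 0], [0.1, 0, 0, 3, 0, 0, 0], [0.1, 0, 0, 5, 0, 0, 0], [0.1, 0, 0, 7, 0, 0, 0], [0.1, 0, 0, 9, 0, 0, 0]])

```text
time: 4.2
tool_pos: [0.4904, -0.1849, 0.1768]
tool_rot: [3.141, -0.001, -3.026]
contact_force: [-0.1, 0.4, -1.4]
opening: 0.0257
grip_force: 40.0
```

Emit:
step_arm(commands=[[0.1, 0, 2, 2, 0, 0, 0], [0.1, 0, 4, 3, 0, 0, 0], [0.1, 0, 4, 3, 0, 0, 0], [0.1, 0, 4, 3, 0, 0, 0]])

```text
time: 4.53
tool_pos: [0.4909, -0.1445, 0.2065]
tool_rot: [-3.141, 0.001, -3.025]
contact_force: [-0.7, 0.7, -1.7]
opening: 0.0259
grip_force: 40.0
```

Run:
```python
from h import *
import pickle
from scipy.spatial.transform import Rotation as Ro
s=observe();m=camera_model('wrist');save('wrist','w3');pickle.dump((m,s),open('m3.p','wb'))
print(s['time'],s['tool_pos'],s['tool_rot'],s['qpos'],s['opening'],s['contact_force'])
R=Ro.from_euler('xyz',s['tool_rot']).as_matrix()
tip=s['tool_pos']+R[:,2]*.077
print('tip guess',tip);u,v=map(int,px(m,tip));print(u,v)
im=cv2.imread('pics/w3_full.png')
x0,y0=min(max(u-50,0),540),min(max(v-50,0),380);print(x0,y0)
o=np.zeros((420,800,3),np.uint8);o[:300,:400]=cv2.resize(im,(400,300));o[:400,400:]=cv2.resize(im[y0:y0+100,x0:x0+100],(400,400),interpolation=cv2.INTER_CUBIC)
cv2.imwrite('pics/w3.png',o)
```

```text
4.5333 [ 0.49086932 -0.14447151  0.2065243 ] [-3.14089550e+00  9.27729764e-04 -3.02478097e+00] [-4.36038909e-01  3.34678885e-01  1.59365899e+00 -1.13348055e-04
  1.21209917e+00 -2.12360686e+00] 0.025910551117519238 [-0.65112409  0.6905118  -1.66607923]
tip guess [ 0.49094652 -0.1445165   0.12952435]
319 246
269 196
```

View pics/w3.png

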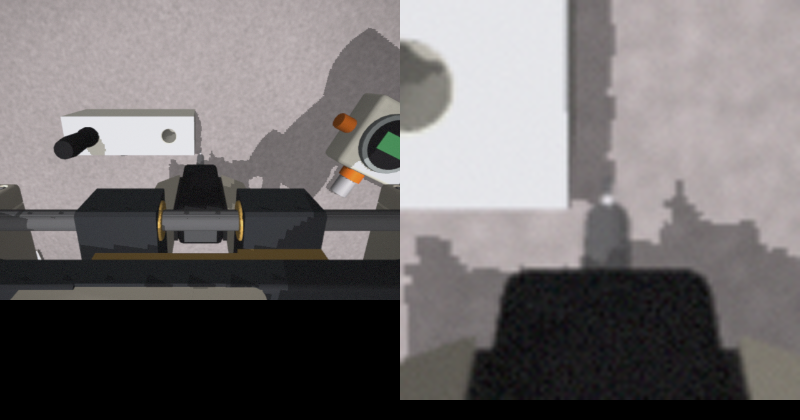

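The driver is held, and its blade tip is at crop (607,192). The blade appears edge-on and narrower than the shaft, so its width lies along tool x.

Run:
```python
from h import *
import pickle
from scipy.spatial.transform import Rotation as Ro
m,s=pickle.load(open('m3.p','rb'))
R=Ro.from_euler('xyz',s['tool_rot']).as_matrix()
for x in(-5,0,5):
  for z in (.075,.077): print(x,z,px(m,s['tool_pos']+R@np.array([x/1e3,0,z])))
for y in(-5,5): print('y',y,px(m,s['tool_pos']+R@np.array([0,y/1e3,.077])))
im=cv2.imread('pics/w3_full.png',0)
print(im[236:264,312:332])
```

```text
-5 0.075 (np.float64(319.59918834114603), np.float64(254.99263425758096))
-5 0.077 (np.float64(319.60519989110514), np.float64(253.97266735459618))
0 0.075 (np.float64(319.60235308059345), np.float64(247.8888934901841))
0 0.077 (np.float64(319.6083763161808), np.float64(246.91749475109214))
5 0.075 (np.float64(319.6055563011007), np.float64(240.69877610973566))
5 0.077 (np.float64(319.61159106529277), np.float64(239.77720045126722))
y -5 (np.float64(312.1153327721931), np.float64(246.91001545308544))
y 5 (np.float64(327.1013935492117), np.float64(246.92497402283615))
[[110 109 111 109 111 114 113 114 118 124 138 171 172 170 173 174 171 171
  169 168]
 [107 112 111 113 113 111 115 111 111 115 131 171 173 174 174 175 172 174
  173 171]
 [109 113 113 113 115 113 114 110 110 114 131 167 175 175 178 176 174 172
  171 171]
 [109 114 114 113 111 114 112 111 111 111 130 169 175 178 179 177 173 172
  170 168]
 [111 111 112 112 112 112 111 107 104 104 131 171 177 179 178 176 172 166
  167 168]
 [110 111 113 108 107 110 111 105 101 108 136 168 176 178 175 175 170 171
  168 168]
 [112 112 109 10
[... 1154 characters left out ...]
 172 173
  169 171]
 [172 169 155 106  98 100  99  99  99 100  96  93  81  84 102 121 122 121
  124 137]
 [176 170 154 107 101 100 100 102 100  97  94  87  87  84  91 113 114 112
  112 115]
 [178 174 158 113 101 102 100 102  96  91  78  79  78  78  89 112 113 113
  112 113]
 [178 174 155 106  98 102 104 101  95  82  76  74  72  76  91 112 112 114
  109 111]
 [178 165 119  86  83  99  99 100  93  75  75  75  69  77  88 107 111 113
  111 110]
 [178 162 113  81  75  80  86  92  83  75  76  77  73  73  88 111 114 114
  111 111]
 [171 159 109  73  72  74  74  77  73  72  74  71  68  74  86 105 107 106
  108 107]
 [ 82  75  59  45  41  45  41  36  44  44  44  43  41  40  47  58  57  57
   61  58]]
```

Emit:
step_arm(commands=[[0.1, 0.2, 4, -0.5, 0, 0, 0.1], [0.1, 0.4, 8, -1, 0, 0, 0.2], [0.1, 0.6, 12, -1.6, 0, 0, 0.3], [0.1, 0.8, 16, -1.6, 0, 0, 0.4], [0.1, 0.8, 20, -1.6, 0, 0, 0.43]])

```text
time: 5.0
tool_pos: [0.4984, 0.0559, 0.1885]
tool_rot: [3.14, -0.002, -2.593]
contact_force: [0.6, 0.4, -1.4]
opening: 0.026
grip_force: 40.0
```

Emit:
step_arm(commands=[[0.1, 0.2, 4, 0, 0, 0, 0], [0.1, 0.2, 8, 0, 0, 0, 0], [0.1, 0.2, 12, 0, 0, 0, 0], [0.1, 0.2, 15.4, 0, 0, 0, 0], [0.1, 0.2, 15.4, 0, 0, 0, 0]])

```text
time: 5.42
tool_pos: [0.5002, 0.2138, 0.1886]
tool_rot: [3.139, -0.0, -2.592]
contact_force: [-0.4, -0.5, -0.7]
opening: 0.0258
grip_force: 40.0
```

Emit:
step_arm(commands=[[0.1, 0, 0, -1, 0, 0, 0], [0.1, 0, 0, -2, 0, 0, 0], [0.1, 0, 0, -3, 0, 0, 0], [0.1, 0, 0, -3.6, 0, 0, 0], [0.1, 0, 0, -3.6, 0, 0, 0]])

```text
time: 5.83
tool_pos: [0.4999, 0.2074, 0.1515]
tool_rot: [3.14, -0.004, -2.598]
contact_force: [-0.6, 0.3, -1.2]
opening: 0.0262
grip_force: 40.0
```

Run:
```python
from h import *
import pickle
s=observe();m=camera_model('wrist');save('wrist','w4');pickle.dump((m,s),open('m4.p','wb'))
print(s['time'],s['tool_pos'],s['tool_rot'],s['qpos'],s['opening'],s['contact_force'])
im=cv2.imread('pics/w4_full.png');x0,y0=260,170
o=cv2.resize(im[y0:y0+100,x0:x0+120],(720,600),interpolation=cv2.INTER_CUBIC)
cv2.imwrite('pics/w4.png',o)
```

```text
5.8333 [0.49988452 0.20743259 0.15146914] [ 3.14040935 -0.00406356 -2.59833542] [ 2.51720278e-01  4.44649285e-01  1.58658993e+00 -3.85346131e-05
  1.11458565e+00 -1.86231383e+00] 0.026157240867162927 [-0.57496605  0.2884058  -1.24211102]
```

View pics/w4.png

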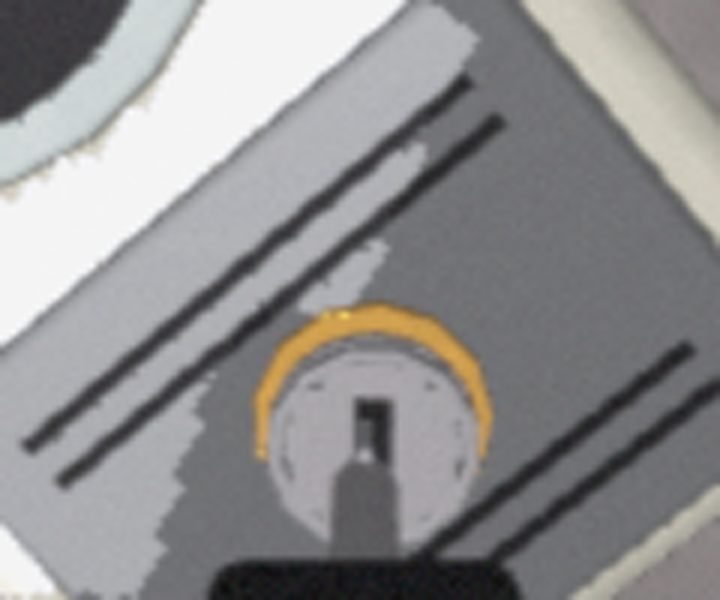

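The blade is aligned with the slot. The blade is at crop u=365, against the slot centre at (374,453).

Run:
```python
from h import *
import pickle
from scipy.spatial.transform import Rotation as Ro
m,s=pickle.load(open('m4.p','rb'))
R=Ro.from_euler('xyz',s['tool_rot']).as_matrix()
for v in (447,453):
  c=at(m,260+374/6,170+v/6,.0645); print(c, R.T@(c-s['tool_pos']))
e=at(m,260+373/6,170+398/6,.0645);print('slot end tool', R.T@(e-s['tool_pos']))
print('+x',R[:,0],'+y',R[:,1]);print([px(m,s['tool_pos']+R@np.array([x,0,.077])) for x in (0,.005)])
```

```text
[0.50021536 0.20940436 0.0645    ] [-0.00165586  0.00141397  0.08696486]
[0.50084006 0.20978375 0.0645    ] [-0.00238675  0.00141582  0.08696189]
slot end tool [0.00426778 0.00128406 0.08698878]
+x [-0.8560224  -0.51692275  0.00406355] +y [-0.51692254  0.85603136  0.00118329]
[(np.float64(320.2935992796252), np.float64(246.85055393231508)), (np.float64(320.3005408993043), np.float64(239.70844823715248))]
```

Emit:
step_arm(commands=[[0.1, 0, 0, 0, 0, 0, 0], [0.1, 0, 0, 0, 0, 0, 0], [0.1, 0, 0, 0, 0, 0, 0]])

```text
time: 6.13
tool_pos: [0.5011, 0.2088, 0.1543]
tool_rot: [-3.141, 0.001, -2.597]
contact_force: [0.5, 0.1, -1.4]
opening: 0.0256
grip_force: 40.0
```

Emit:
step_arm(commands=[[0.1, 0.02, 0.06, -0.5, 0, 0, 0], [0.1, 0.02, 0.06, -0.9, 0, 0, 0], [0.1, 0.02, 0.06, -1.1, 0, 0, 0], [0.1, 0.02, 0.06, -1.25, 0, 0, 0], [0.1, 0.02, 0.06, -1.4, 0, 0, 0]])

```text
time: 6.55
tool_pos: [0.5009, 0.2096, 0.1394]
tool_rot: [3.141, -0.0, -2.596]
contact_force: [0.6, 0.3, -2.1]
opening: 0.0259
grip_force: 40.0
```

Emit:
step_arm(commands=[[0.1, 0, 0, -0.1, 0, 0, 0], [0.1, 0, 0, -0.1, 0, 0, 0], [0.1, 0, 0, -0.1, 0, 0, 0]])

```text
time: 6.8
tool_pos: [0.501, 0.2096, 0.1388]
tool_rot: [3.141, 0.0, -2.596]
contact_force: [0.6, -0.4, -0.8]
opening: 0.0259
grip_force: 40.0
```

Emit:
step_arm(commands=[[0.1, 0, 0, -0.1, 0, 0, 0], [0.1, 0, 0, -0.15, 0, 0, 0], [0.1, 0, 0, -0.15, 0, 0, 0], [0.1, 0, 0, -0.2, 0, 0, 0], [0.1, 0, 0, -0.2, 0, 0, 0]])

```text
time: 7.22
tool_pos: [0.5012, 0.2097, 0.1375]
tool_rot: [-3.141, 0.001, -2.596]
contact_force: [-1.1, -0.3, 6.8]
opening: 0.0255
grip_force: 40.0
```

Emit:
step_arm(commands=[[0.1, 0, 0, 0, 0, 0, -0.1], [0.1, 0, 0, 0, 0, 0, -0.2], [0.1, 0, 0, 0, 0, 0, -0.3], [0.1, 0, 0, -0.02, 0, 0, -0.4], [0.1, 0, 0, -0.03, 0, 0, -0.5]])

```text
time: 7.63
tool_pos: [0.5018, 0.2094, 0.1375]
tool_rot: [-3.141, 0.002, -3.101]
contact_force: [-0.3, -2.2, 5.7]
opening: 0.0262
grip_force: 40.0
```

Emit:
step_arm(commands=[[0.1, 0, 0, -0.01, 0, 0, -0.12], [0.1, 0, 0, -0.02, 0, 0, -0.24], [0.1, 0, 0, -0.03, 0, 0, -0.36], [0.1, 0, 0, -0.05, 0, 0, -0.48], [0.1, 0, 0, -0.06, 0, 0, -0.6]])

```text
time: 8.05
tool_pos: [0.5018, 0.2083, 0.1369]
tool_rot: [-3.141, 0.003, 2.581]
contact_force: [-0.5, -6.7, 8.2]
opening: 0.0259
grip_force: 40.0
```

Run:
```python
from h import *
s=observe();print(s['time'],s['tool_pos'],s['tool_rot'],s['qpos'],s['contact_force'],s['torque'])
```

```text
8.05 [0.50176457 0.20834009 0.13691549] [-3.14090334e+00  3.00030790e-03  2.58145619e+00] [ 0.25403303  0.46167114  1.60370868 -0.00301888  1.07465635 -0.75519077] [-0.49459439 -6.67420352  8.17933936] [-1.52320578  0.12505919  0.07412486]
```

Emit:
step_arm(commands=[[0.1, 0, -0.05, -0.01, 0, 0, -0.12], [0.1, 0, -0.05, -0.02, 0, 0, -0.24], [0.1, 0, -0.05, -0.03, 0, 0, -0.36], [0.1, 0, -0.05, -0.05, 0, 0, -0.48], [0.1, 0, -0.05, -0.06, 0, 0, -0.6]])

```text
time: 8.47
tool_pos: [0.5011, 0.2074, 0.1363]
tool_rot: [-3.141, 0.003, 1.982]
contact_force: [-2.7, -7.0, 10.2]
opening: 0.0256
grip_force: 40.0
```

Emit:
step_arm(commands=[[0.1, 0, 0, -0.01, 0, 0, -0.12], [0.1, 0, 0, -0.02, 0, 0, -0.24], [0.1, 0, 0, -0.03, 0, 0, -0.36], [0.1, 0, 0, -0.05, 0, 0, -0.48], [0.1, 0, 0, -0.06, 0, 0, -0.6]])

```text
time: 8.88
tool_pos: [0.5002, 0.2073, 0.1356]
tool_rot: [-3.141, 0.004, 1.382]
contact_force: [-4.9, -7.8, 12.3]
opening: 0.0259
grip_force: 40.0
```

Run:
```python
from h import *
s=observe();print(s['time'],s['tool_pos'],s['tool_rot'],s['qpos'],s['contact_force'],s['torque'])
```

```text
8.8833 [0.50024404 0.20730317 0.13563882] [-3.14092577  0.00364911  1.38150121] [ 0.25308605  0.46214291  1.60699439 -0.0034254   1.07462266  0.44401637] [-4.88890493 -7.75492156 12.34078895] [-1.96622098  1.3183206   0.08674984]
```

Emit:
step_arm(commands=[[0.1, -0.03, -0.04, -0.01, 0, 0, -0.12], [0.1, -0.06, -0.08, -0.02, 0, 0, -0.24], [0.1, -0.06, -0.08, -0.03, 0, 0, -0.36], [0.1, -0.06, -0.08, -0.04, 0, 0, -0.48], [0.1, -0.06, -0.08, -0.05, 0, 0, -0.6]])

```text
time: 9.3
tool_pos: [0.4993, 0.2072, 0.1351]
tool_rot: [3.141, 0.003, 0.781]
contact_force: [-6.3, -3.7, 10.7]
opening: 0.026
grip_force: 40.0
```

Emit:
step_arm(commands=[[0.1, 0, 0, -0.01, 0, 0, -0.12], [0.1, 0, 0, -0.02, 0, 0, -0.24], [0.1, 0, 0, -0.03, 0, 0, -0.36], [0.1, 0, 0, -0.05, 0, 0, -0.48], [0.1, 0, 0, -0.06, 0, 0, -0.6]])

```text
time: 9.72
tool_pos: [0.4986, 0.2077, 0.1345]
tool_rot: [3.141, 0.004, 0.181]
contact_force: [-8.1, -2.3, 13.3]
opening: 0.026
grip_force: 40.0
```

Run:
```python
from h import *
s=observe();print(s['time'],s['tool_pos'],s['tool_rot'],s['qpos'],s['contact_force'],s['torque'])
```

```text
9.7167 [0.49864786 0.20771374 0.13445592] [3.14086139 0.00356332 0.18120788] [ 2.53066653e-01  4.61920107e-01  1.61118512e+00 -5.39218035e-04
  1.07209411e+00  1.64291255e+00] [-8.14060104 -2.28667512 13.27995708] [-0.58181716  2.05419922  0.02905534]
```

Emit:
step_arm(commands=[[0.1, -0.05, 0.05, -0.01, 0, 0, -0.12], [0.1, -0.05, 0.05, -0.02, 0, 0, -0.24], [0.1, -0.05, 0.05, -0.03, 0, 0, -0.36], [0.1, -0.05, 0.05, -0.04, 0, 0, -0.48], [0.1, -0.05, 0.05, -0.05, 0, 0, -0.6]])

```text
time: 10.13
tool_pos: [0.4983, 0.2086, 0.1339]
tool_rot: [3.14, 0.002, -0.419]
contact_force: [-7.2, -0.5, 12.3]
opening: 0.0257
grip_force: 40.0
```

Emit:
step_arm(commands=[[0.1, 0, 0, -0.01, 0, 0, -0.12], [0.1, 0, 0, -0.02, 0, 0, -0.24], [0.1, 0, 0, -0.03, 0, 0, -0.36], [0.1, 0, 0, -0.04, 0, 0, -0.48], [0.1, 0, 0, -0.05, 0, 0, -0.6]])

```text
time: 10.55
tool_pos: [0.4986, 0.2094, 0.1334]
tool_rot: [3.14, 0.002, -1.019]
contact_force: [-5.5, 2.2, 10.6]
opening: 0.0257
grip_force: 40.0
```

Run:
```python
from h import *
s=observe();print(s['time'],s['tool_pos'],s['tool_rot'],s['qpos'],s['contact_force'],s['torque'])
```

```text
10.55 [0.49863081 0.20939518 0.13339839] [ 3.14031716e+00  1.99591577e-03 -1.01910989e+00] [2.54921970e-01 4.63116842e-01 1.61252362e+00 1.75281440e-03
 1.06775625e+00 2.84398051e+00] [-5.51302613  2.21957817 10.59542141] [0.56578817 1.57392739 0.02510526]
```

Emit:
step_arm(commands=[[0.1, 0, 0, -0.01, 0, 0, -0.1], [0.1, 0, 0, -0.02, 0, 0, -0.2], [0.1, 0, 0, -0.02, 0, 0, -0.2], [0.1, 0, 0, -0.02, 0, 0, -0.2]])

```text
time: 10.88
tool_pos: [0.4988, 0.2096, 0.1332]
tool_rot: [3.141, 0.002, -1.214]
contact_force: [-5.9, 2.6, 10.1]
opening: 0.0258
grip_force: 40.0
```

Run:
```python
from h import *
s=observe();print(s['time'],s['tool_pos'],s['tool_rot'],s['qpos'],s['contact_force'],s['torque'])
```

```text
10.8833 [0.49883395 0.20963254 0.13322507] [ 3.14060305e+00  1.94382236e-03 -1.21366945e+00] [2.55078670e-01 4.63435389e-01 1.61253156e+00 2.09315090e-03
 1.06680911e+00 3.03853157e+00] [-5.88873403  2.57047219 10.12868343] [0.64367801 1.46626414 0.10711769]
```

Emit:
step_arm(commands=[[0.1, 0, 0, 0.5, 0, 0, 0.05], [0.1, 0, 0, 1.2, 0, 0, 0.1], [0.1, 0, 0, 1.5, 0, 0, 0.22], [0.1, 0, 0, 1.5, 0, 0, 0.34], [0.1, 0, 0, 1.5, 0, 0, 0.46]])

```text
time: 11.3
tool_pos: [0.4999, 0.2088, 0.1474]
tool_rot: [-3.142, -0.0, -0.747]
contact_force: [-0.5, 0.9, -1.4]
opening: 0.0258
grip_force: 40.0
```

Emit:
step_arm(commands=[[0.1, 0, 0, 0, 0, 0, 0.12], [0.1, 0, 0, 0, 0, 0, 0.24], [0.1, 0, 0, 0, 0, 0, 0.36], [0.1, 0, 0, 0, 0, 0, 0.48], [0.1, 0, 0, 0, 0, 0, 0.6]])

```text
time: 11.72
tool_pos: [0.4997, 0.2087, 0.147]
tool_rot: [3.141, 0.0, -0.147]
contact_force: [-0.1, 0.2, -0.9]
opening: 0.0256
grip_force: 40.0
```

Emit:
step_arm(commands=[[0.1, 0, 0, 0, 0, 0, 0.12], [0.1, 0, 0, 0, 0, 0, 0.24], [0.1, 0, 0, 0, 0, 0, 0.36], [0.1, 0, 0, 0, 0, 0, 0.48], [0.1, 0, 0, 0, 0, 0, 0.6]])

```text
time: 12.13
tool_pos: [0.4997, 0.2087, 0.1471]
tool_rot: [3.142, 0.0, 0.453]
contact_force: [-1.0, 0.0, -0.9]
opening: 0.0259
grip_force: 40.0
```

Emit:
step_arm(commands=[[0.1, 0, 0, 0, 0, 0, 0.12], [0.1, 0, 0, 0, 0, 0, 0.24], [0.1, 0, 0, 0, 0, 0, 0.36], [0.1, 0, 0, 0, 0, 0, 0.48], [0.1, 0, 0, 0, 0, 0, 0.6]])

```text
time: 12.55
tool_pos: [0.4997, 0.2087, 0.147]
tool_rot: [-3.141, 0.0, 1.053]
contact_force: [0.6, 1.1, -1.0]
opening: 0.0258
grip_force: 40.0
```

Emit:
step_arm(commands=[[0.1, 0, 0, 0, 0, 0, 0.12], [0.1, 0, 0, 0, 0, 0, 0.24], [0.1, 0, 0, 0, 0, 0, 0.36], [0.1, 0, 0, 0, 0, 0, 0.48], [0.1, 0, 0, 0, 0, 0, 0.6]])

```text
time: 12.97
tool_pos: [0.4997, 0.2087, 0.1471]
tool_rot: [-3.141, 0.0, 1.653]
contact_force: [0.1, -1.1, -1.9]
opening: 0.0263
grip_force: 40.0
```

Emit:
step_arm(commands=[[0.1, 0, 0, 0, 0, 0, 0.12], [0.1, 0, 0, 0, 0, 0, 0.24], [0.1, 0, 0, 0, 0, 0, 0.36], [0.1, 0, 0, 0, 0, 0, 0.46], [0.1, 0, 0, 0, 0, 0, 0.46]])

```text
time: 13.38
tool_pos: [0.4997, 0.2087, 0.147]
tool_rot: [-3.141, -0.0, 2.11]
contact_force: [-0.6, 0.3, -0.9]
opening: 0.0258
grip_force: 40.0
```

Emit:
step_arm(commands=[[0.1, 0, 0, 0, 0, 0, 0], [0.1, 0, 0, 0, 0, 0, 0]])

```text
time: 13.55
tool_pos: [0.4998, 0.2088, 0.1472]
tool_rot: [-3.141, -0.0, 2.104]
contact_force: [-0.6, -1.2, -1.2]
opening: 0.0258
grip_force: 40.0
```

Run:
```python
from h import *
import pickle
s=observe();m=camera_model('wrist');save('wrist','w5');pickle.dump((m,s),open('m5.p','wb'))
print(s['time'],s['tool_pos'],s['tool_rot'],s['qpos'][5],s['contact_force'])
im=cv2.imread('pics/w5_full.png');x0,y0=260,170
o=cv2.resize(im[y0:y0+100,x0:x0+120],(720,600),interpolation=cv2.INTER_CUBIC)
cv2.imwrite('pics/w5.png',o)
```

```text
13.55 [0.49982517 0.20876501 0.14720554] [-3.14145959e+00 -4.29964070e-05  2.10387585e+00] -0.2789506004625264 [-0.63699642 -1.15054422 -1.21099109]
```

View pics/w5.png

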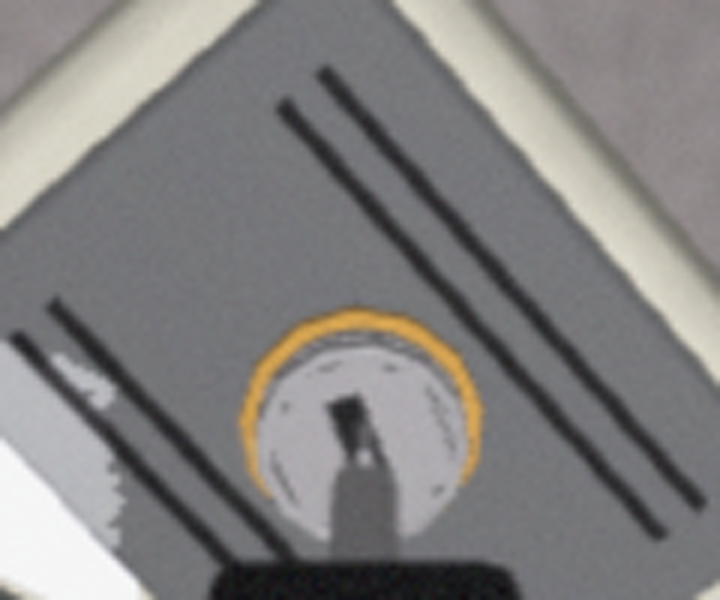

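The slot leans left of the blade by about 0.35 rad. The head is centred at about crop (362,446).

Run:
```python
from h import *
import pickle
from scipy.spatial.transform import Rotation as Ro
m,s=pickle.load(open('m5.p','rb'))
R=Ro.from_euler('xyz',s['tool_rot']).as_matrix()
c=at(m,260+362/6,170+446/6,.0613); print(c, R.T@(c-s['tool_pos']))
e=[at(m,260+x/6,170+y/6,.0613) for x,y in((328,405),(350,462),(360,397),(382,445))]
for i in(0,2):
  d=e[i]-e[i+1];print(np.arctan2(d[1],d[0]))
h=(e[0]+e[2])/2
for a in (2.35,2.45): print('slot centre',h-.0065*np.array([np.cos(a),np.sin(a),0]))
im=cv2.imread('pics/w5_full.png',0);print(im[234:252,312:332])
```

```text
[0.5009081  0.20913725 0.0613    ] [-0.00023343  0.00113327  0.08590538]
2.4538605539335676
2.51747377628787
slot centre [0.50093992 0.20813371 0.0613    ]
slot centre [0.50137879 0.20861282 0.0613    ]
[[171 174 171 172 172 170 173 170 174 173 172 171 176 174 172 171 173 173
  167 152]
 [172 173 174 172 166 164 155 137 167 175 172 173 172 174 175 172 175 172
  164 143]
 [173 171 166 154 116  93  78  83 130 169 172 175 172 172 171 172 174 172
  173 158]
 [173 162 122  79  56  48  40  52 102 165 173 172 172 172 171 171 172 173
  173 165]
 [171 163 125  66  41  43  42  46  76 130 171 174 173 172 173 171 173 172
  173 164]
 [173 169 152  82  42  40  37  45  72 126 167 175 173 174 171 175 173 172
  171 173]
 [171 172 158 117  59  40  47  58  77 111 166 173 173 172 174 173 172 172
  174 175]
 [171 172 165 126  70  42  49  66  92 105 138 168 173 172 170 174 175 173
  174 171]
 [169 172 169 150  85  52  47  67  93  95 109 163 171 172 171 173 172 171
  171 175]
 [172 173 171 161 121  63  50  66  94  90  84 132 169 174 174 172 173 175
  172 173]
 [172 171 173 170 150  82  53  71 102  94  80 126 168 172 175 171 173 174
  174 173]
 [171 173 172 172 161 119  65 104 146 135  83 103 163 173 171 171 172 173
  172 172]
 [172 170 173 170 164 122  83 114 160 150  92  80 127 170 173 171 173 172
  171 172]
 [170 171 173 171 158 125  98 105 133 130 105  85 110 160 172 173 174 174
  170 173]
 [170 170 170 163 130 104  96  93  99  99  96  92 101 136 168 174 173 174
  174 173]
 [168 170 169 156 106  95  95  94  95  96  95  93 100 126 168 173 175 172
  171 170]
 [169 170 165 140 100  96  97  96  94  92  93  94  95 114 152 172 173 171
  172 171]
 [171 171 161 127  95  96  96  92  91  93  95  89  90 105 142 169 173 173
  169 166]]
```

Emit:
step_arm(commands=[[0.1, 0.1, 0.03, 0, 0, 0, 0.11], [0.1, 0.1, 0.03, 0, 0, 0, 0.22], [0.1, 0.1, 0.03, 0, 0, 0, 0.33], [0.1, 0.1, 0.03, -0.5, 0, 0, 0.33], [0.1, 0.1, 0.03, -0.8, 0, 0, 0.33]])

```text
time: 14.02
tool_pos: [0.5008, 0.209, 0.1388]
tool_rot: [-3.142, -0.0, 2.432]
contact_force: [0.2, -0.7, -0.8]
opening: 0.0257
grip_force: 40.0
```

Emit:
step_arm(commands=[[0.1, 0, 0, -0.2, 0, 0, 0], [0.1, 0, 0, -0.35, 0, 0, 0], [0.1, 0, 0, -0.5, 0, 0, 0], [0.1, 0, 0, -0.6, 0, 0, 0], [0.1, 0, 0, -0.6, 0, 0, 0]])

```text
time: 14.43
tool_pos: [0.5008, 0.2091, 0.1335]
tool_rot: [3.142, 0.0, 2.436]
contact_force: [-1.5, -0.7, 1.7]
opening: 0.0259
grip_force: 40.0
```

Emit:
step_arm(commands=[[0.1, 0, 0, -0.05, 0, 0, -0.1], [0.1, 0, 0, -0.08, 0, 0, -0.2], [0.1, 0, 0, -0.1, 0, 0, -0.3], [0.1, 0, 0, -0.12, 0, 0, -0.4], [0.1, 0, 0, -0.13, 0, 0, -0.5]])

```text
time: 14.85
tool_pos: [0.4999, 0.2085, 0.1331]
tool_rot: [-3.14, 0.001, 1.932]
contact_force: [-6.6, -3.4, 11.4]
opening: 0.0259
grip_force: 40.0
```

Run:
```python
from h import *
s=observe();print(s['time'],s['tool_pos'],s['tool_rot'],s['qpos'],s['contact_force'],s['torque'])
```

```text
14.85 [0.49986821 0.20845893 0.13311782] [-3.13954943e+00  6.50607320e-04  1.93175804e+00] [ 2.54074495e-01  4.64982488e-01  1.61019871e+00 -9.86824473e-04
  1.06837381e+00 -1.06410503e-01] [-6.63163057 -3.40723497 11.36926621] [-0.94256635  1.52234678  0.09684208]
```

Emit:
step_arm(commands=[[0.1, 0, 0, -0.01, 0, 0, -0.08], [0.1, 0, 0, -0.02, 0, 0, -0.16], [0.1, 0, 0, -0.02, 0, 0, -0.24], [0.1, 0, 0, -0.03, 0, 0, -0.3], [0.1, 0, 0, -0.03, 0, 0, -0.3]])

```text
time: 15.27
tool_pos: [0.4998, 0.2085, 0.1329]
tool_rot: [-3.14, 0.001, 1.633]
contact_force: [-6.1, -3.3, 11.5]
opening: 0.0256
grip_force: 40.0
```

Run:
```python
from h import *
s=observe();print(s['time'],s['tool_pos'],s['tool_rot'],s['qpos'],s['contact_force'],s['torque'])
```

```text
15.2667 [0.49976534 0.20854691 0.13286337] [-3.13976426e+00  1.02687662e-03  1.63335674e+00] [ 2.54159947e-01  4.65180709e-01  1.61067652e+00 -7.53223112e-04
  1.06772603e+00  1.91964269e-01] [-6.12393134 -3.31895523 11.46141524] [-0.79320812  1.56274275  0.07284913]
```

Emit:
step_arm(commands=[[0.1, 0, 0, -0.01, 0, 0, -0.08], [0.1, 0, 0, -0.01, 0, 0, -0.16], [0.1, 0, 0, -0.02, 0, 0, -0.24], [0.1, 0, 0, -0.02, 0, 0, -0.3], [0.1, 0, 0, -0.02, 0, 0, -0.3]])

```text
time: 15.68
tool_pos: [0.4995, 0.2088, 0.1327]
tool_rot: [-3.14, 0.001, 1.334]
contact_force: [-8.0, -1.9, 12.7]
opening: 0.0259
grip_force: 40.0
```

Run:
```python
from h import *
s=observe();print(s['tool_pos'],s['tool_rot'],s['contact_force'],s['torque'])
```

```text
[0.49946804 0.20879835 0.13272071] [-3.13953009e+00  1.30823252e-03  1.33354007e+00] [-8.01996032 -1.89317097 12.70186488] [-0.60133391  1.84672586  0.1162352 ]
```

Emit:
step_arm(commands=[[0.1, 0, 0, -0.01, 0, 0, -0.08], [0.1, 0, 0, -0.01, 0, 0, -0.16], [0.1, 0, 0, -0.01, 0, 0, -0.24], [0.1, 0, 0, -0.01, 0, 0, -0.24]])

```text
time: 16.02
tool_pos: [0.4992, 0.2091, 0.1327]
tool_rot: [-3.139, 0.002, 1.093]
contact_force: [-7.4, -1.2, 12.8]
opening: 0.0257
grip_force: 40.0
```

Run:
```python
from h import *
s=observe();print(s['tool_pos'],s['tool_rot'],s['contact_force'],s['torque'])
```

```text
[0.49921912 0.2091027  0.13267456] [-3.13920433e+00  1.50534114e-03  1.09253292e+00] [-7.4368499  -1.17091674 12.82241237] [-0.17926652  2.16053148  0.24238839]
```

Emit:
step_arm(commands=[[0.1, 0, 0, 0, 0, 0, -0.06], [0.1, 0, 0, 0, 0, 0, -0.12], [0.1, 0, 0, 0, 0, 0, -0.12]])

```text
time: 16.27
tool_pos: [0.4991, 0.2093, 0.1327]
tool_rot: [-3.139, 0.002, 0.974]
contact_force: [-8.8, -0.0, 13.3]
opening: 0.0256
grip_force: 40.0
```

Run:
```python
from h import *
s=observe();print(s['tool_pos'],s['tool_rot'],s['contact_force'],s['torque'],s['time'],s['qpos'][5])
```

```text
[0.49905621 0.209324   0.13265884] [-3.13900129e+00  1.66723530e-03  9.73677614e-01] [-8.84752121 -0.02030132 13.34740221] [-0.06116798  2.24624397  0.18906747] 16.2667 0.8516493479400439
```

Emit:
step_arm(commands=[[0.1, 0, 0, 0.5, 0, 0, 0], [0.1, 0, 0, 1.5, 0, 0, 0], [0.1, 0, 0, 1.5, 0, 0, 0], [0.1, 0, 0, 1.5, 0, 0, 0]])

```text
time: 16.6
tool_pos: [0.5021, 0.2092, 0.1478]
tool_rot: [3.139, -0.002, 0.977]
contact_force: [-0.2, 0.8, -0.0]
opening: 0.0257
grip_force: 40.0
```

Run:
```python
from h import *
import pickle
s=observe();m=camera_model('wrist');save('wrist','w6');pickle.dump((m,s),open('m6.p','wb'))
print(s['time'],s['tool_pos'],s['tool_rot'],s['qpos'][5],s['contact_force'])
im=cv2.imread('pics/w6_full.png');x0,y0=260,170
o=cv2.resize(im[y0:y0+100,x0:x0+120],(720,600),interpolation=cv2.INTER_CUBIC)
cv2.imwrite('pics/w6.png',o)
```

```text
16.6 [0.50208647 0.20924303 0.14776625] [ 3.13911417e+00 -2.42843036e-03  9.76577287e-01] 0.848438394862497 [-0.1963138   0.81795649 -0.04546894]
```

View pics/w6.png

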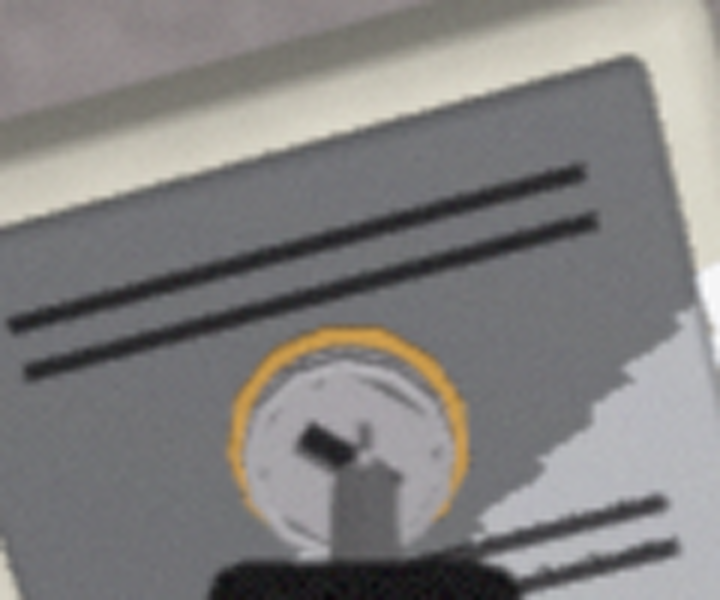

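The blade is now about 1.1 rad clockwise of the slot, which runs from crop (310,435) to (355,460). The slot has turned about 4.76 rad in total, so I'll reseat and check for the stop.

Emit:
step_arm(commands=[[0.1, 0, 0, 0, 0, 0, 0.12], [0.1, 0, 0, 0, 0, 0, 0.24], [0.1, 0, 0, 0, 0, 0, 0.36], [0.1, 0, 0, 0, 0, 0, 0.48], [0.1, 0, 0, 0, 0, 0, 0.6]])

```text
time: 17.07
tool_pos: [0.5011, 0.209, 0.1465]
tool_rot: [3.141, -0.0, 1.583]
contact_force: [-0.2, -0.2, -0.8]
opening: 0.0257
grip_force: 40.0
```

Emit:
step_arm(commands=[[0.1, 0, 0, 0, 0, 0, 0.12], [0.1, 0, 0, 0, 0, 0, 0.24], [0.1, 0, 0, 0, 0, 0, 0.36], [0.1, 0, 0, 0, 0, 0, 0.45], [0.1, 0, 0, 0, 0, 0, 0.45]])

```text
time: 17.48
tool_pos: [0.5011, 0.209, 0.1465]
tool_rot: [3.141, 0.0, 2.03]
contact_force: [0.5, -0.3, -1.5]
opening: 0.0255
grip_force: 40.0
```

Run:
```python
from h import *
import pickle
s=observe();m=camera_model('wrist');save('wrist','w7');pickle.dump((m,s),open('m7.p','wb'))
print(s['time'],s['tool_pos'],s['tool_rot'],s['qpos'][5],s['contact_force'])
im=cv2.imread('pics/w7_full.png');x0,y0=280,210
o=cv2.resize(im[y0:y0+60,x0:x0+80],(800,600),interpolation=cv2.INTER_CUBIC)
cv2.imwrite('pics/w7.png',o)
```

```text
17.4833 [0.50107031 0.20898367 0.14646882] [3.14120895e+00 2.09309205e-04 2.02975647e+00] -0.20487485732693467 [ 0.50026776 -0.34840881 -1.4614023 ]
```

View pics/w7.png

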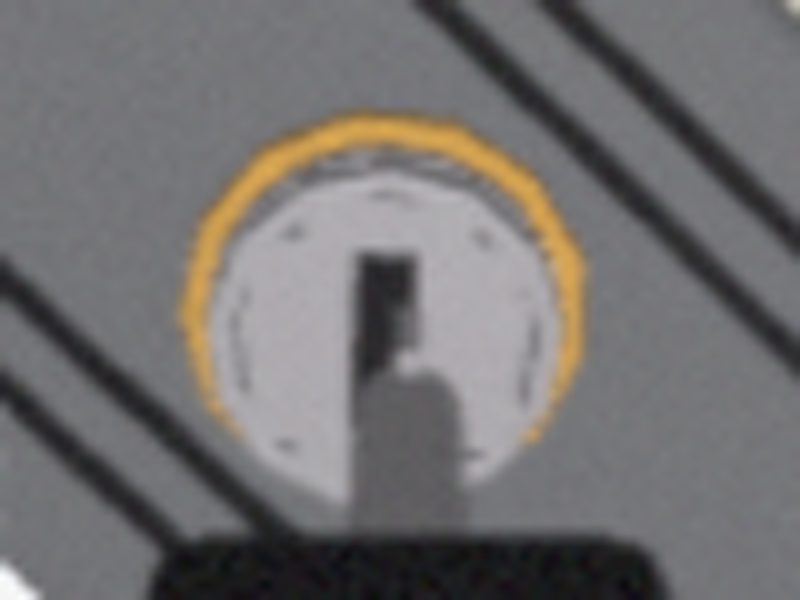

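The blade is parallel to the slot but sits about 1.2 mm right of its centre (crop u=405 against 386). I'll correct that and seat it.

Emit:
step_arm(commands=[[0.1, -0.08, -0.11, 0, 0, 0, 0], [0.1, -0.08, -0.11, -0.5, 0, 0, 0], [0.1, -0.08, -0.11, -0.9, 0, 0, 0], [0.1, -0.08, -0.11, -1.2, 0, 0, 0], [0.1, -0.08, -0.11, -1.4, 0, 0, 0]])

```text
time: 17.95
tool_pos: [0.5, 0.2079, 0.1325]
tool_rot: [-3.141, -0.0, 2.026]
contact_force: [-4.4, -1.8, 15.4]
opening: 0.0259
grip_force: 40.0
```

Emit:
step_arm(commands=[[0.1, 0, 0, -0.05, 0, 0, -0.1], [0.1, 0, 0, -0.08, 0, 0, -0.2], [0.1, 0, 0, -0.08, 0, 0, -0.3], [0.1, 0, 0, -0.08, 0, 0, -0.3]])

```text
time: 18.28
tool_pos: [0.5001, 0.2081, 0.1327]
tool_rot: [3.141, -0.0, 1.721]
contact_force: [-2.9, -0.4, 8.4]
opening: 0.0257
grip_force: 40.0
```

Run:
```python
from h import *
s=observe();print(s['tool_pos'],s['tool_rot'],s['contact_force'],s['torque'],s['time'],s['qpos'][5])
```

```text
[0.50010864 0.20811164 0.13269407] [ 3.14081840e+00 -1.85736067e-04  1.72108356e+00] [-2.87001473 -0.4065204   8.42358879] [-0.18315703  0.79349265  0.00581739] 18.2833 0.10241372304776844
```

Emit:
step_arm(commands=[[0.1, 0, 0, 0, 0, 0, -0.1], [0.1, 0, 0, 0, 0, 0, -0.2], [0.1, 0, 0, 0, 0, 0, -0.3], [0.1, 0, 0, 0, 0, 0, -0.3]])

```text
time: 18.62
tool_pos: [0.4994, 0.2082, 0.1326]
tool_rot: [-3.141, -0.0, 1.421]
contact_force: [-4.7, -0.3, 10.3]
opening: 0.0258
grip_force: 40.0
```

Run:
```python
from h import *
s=observe();print(s['tool_pos'],s['tool_rot'],s['contact_force'],s['torque'],s['time'],s['qpos'][5])
```

```text
[0.49942357 0.20821193 0.13263775] [-3.14083839e+00 -2.15525611e-04  1.42119555e+00] [-4.72973817 -0.29322753 10.2777992 ] [-0.10171998  1.27038839  0.11662994] 18.6167 0.4023568871485704
```

Emit:
step_arm(commands=[[0.1, 0, 0, 0, 0, 0, -0.1], [0.1, 0, 0, 0, 0, 0, -0.2], [0.1, 0, 0, 0, 0, 0, -0.3], [0.1, 0, 0, 0, 0, 0, -0.3]])

```text
time: 18.95
tool_pos: [0.4992, 0.2083, 0.1326]
tool_rot: [-3.14, 0.0, 1.121]
contact_force: [-5.6, -0.0, 10.7]
opening: 0.0261
grip_force: 40.0
```

Run:
```python
from h import *
s=observe();print(s['tool_pos'],s['tool_rot'],s['contact_force'],s['torque'],s['time'],s['qpos'][5])
```

```text
[0.49919836 0.20829093 0.13262291] [-3.14039862e+00  2.38091692e-04  1.12133854e+00] [-5.55259622 -0.03232667 10.69101313] [0.01179173 1.51014257 0.12902225] 18.95 0.7023519922261333
```

Emit:
step_arm(commands=[[0.1, 0, 0, 0, 0, 0, -0.1], [0.1, 0, 0, 0, 0, 0, -0.2], [0.1, 0, 0, 0, 0, 0, -0.2]])

```text
time: 19.2
tool_pos: [0.4991, 0.2084, 0.1326]
tool_rot: [-3.14, 0.001, 0.921]
contact_force: [-5.6, -0.0, 11.3]
opening: 0.0257
grip_force: 40.0
```

Run:
```python
from h import *
s=observe();print(s['tool_pos'],s['tool_rot'],s['contact_force'],s['torque'],s['time'],s['qpos'][5])
```

```text
[0.4990802  0.20838159 0.13260654] [-3.14015795e+00  5.40047904e-04  9.21456539e-01] [-5.64387038e+00 -8.02830678e-03  1.13270391e+01] [0.07967658 1.56833401 0.13304656] 19.2 0.9022219809702507
```

Run:
```python
from h import *
im=read_camera('wrist')[:,:,::-1];cv2.imwrite('pics/w8.png',im)
a=cv2.imread('pics/w7_full.png',0);g=cv2.cvtColor(im,cv2.COLOR_BGR2GRAY)
for v in(255,262,270,280,300,320,340,360): print(v,'w7',a[v,280:362:4].tolist(),'\n   now',g[v,280:362:4].tolist())
```

```text
255 w7 [124, 104, 53, 116, 106, 59, 126, 163, 169, 97, 96, 90, 154, 124, 118, 119, 118, 119, 119, 120, 118] 
   now [115, 116, 114, 115, 113, 114, 164, 168, 165, 95, 94, 98, 63, 166, 157, 130, 112, 116, 125, 185, 186]
262 w7 [122, 114, 117, 102, 57, 113, 82, 58, 112, 90, 92, 90, 115, 114, 112, 116, 117, 118, 119, 115, 116] 
   now [113, 112, 114, 114, 113, 114, 110, 142, 126, 91, 96, 100, 163, 161, 115, 112, 129, 98, 67, 98, 176]
270 w7 [245, 157, 116, 117, 28, 28, 26, 26, 25, 23, 19, 21, 24, 24, 21, 20, 23, 115, 118, 117, 119] 
   now [112, 112, 116, 112, 25, 23, 30, 28, 25, 27, 24, 19, 29, 30, 27, 28, 29, 102, 68, 80, 153]
280 w7 [244, 200, 244, 154, 17, 25, 16, 32, 24, 25, 28, 27, 18, 32, 19, 31, 24, 51, 116, 114, 217] 
   now [114, 115, 100, 35, 26, 25, 29, 24, 20, 28, 24, 26, 23, 24, 22, 19, 26, 105, 185, 148, 182]
300 w7 [112, 74, 36, 26, 25, 27, 22, 25, 23, 22, 23, 22, 27, 26, 28, 25, 27, 28, 23, 40, 111] 
   now [116, 75, 36, 30, 30, 21, 32, 30, 24, 32, 27, 28, 19, 26, 28, 25, 28, 22, 29, 40, 118]
320 w7 [66, 21, 23, 24, 31, 22, 25, 13, 23, 20, 25, 25, 16, 26, 21, 23, 18, 24, 26, 30, 43] 
   now [68, 30, 23, 26, 25, 17, 34, 30, 31, 29, 28, 26, 26, 27, 23, 24, 24, 25, 27, 24, 42]
340 w7 [69, 67, 70, 71, 70, 68, 70, 66, 67, 69, 70, 70, 68, 73, 68, 69, 68, 71, 67, 69, 67] 
   now [74, 74, 73, 72, 73, 74, 75, 73, 73, 73, 75, 72, 76, 71, 73, 75, 77, 72, 73, 73, 72]
360 w7 [89, 90, 92, 91, 91, 90, 90, 90, 91, 89, 89, 90, 91, 90, 90, 90, 91, 91, 90, 90, 93] 
   now [92, 90, 88, 92, 90, 90, 93, 91, 92, 94, 95, 88, 91, 90, 91, 91, 88, 93, 89, 93, 89]
```

Emit:
step_arm(commands=[[0.1, 0, 0, 0.5, 0, 0, 0.05], [0.1, 0, 0, 1.5, 0, 0, 0.05], [0.1, 0, 0, 1.5, 0, 0, 0.05], [0.1, 0, 0, 1.5, 0, 0, 0.05]])

```text
time: 19.58
tool_pos: [0.5007, 0.2081, 0.1475]
tool_rot: [3.14, -0.001, 0.975]
contact_force: [0.5, -0.4, -1.1]
opening: 0.0258
grip_force: 40.0
```

Run:
```python
from h import *
s=observe();m=camera_model('wrist');im=read_camera('wrist')[:,:,::-1];cv2.imwrite('pics/w9.png',im)
print(s['tool_pos'],s['tool_rot'])
import pickle
m6,s6=pickle.load(open('m6.p','rb'))
for n,mm in(('w6_full',m6),('w9',m)):
    g=cv2.imread(f'pics/{n}.png',0)[232:256,300:340]
    ys,xs=np.where(g<62);p=np.c_[xs+300,ys+232].astype(float);mu=p.mean(0);w,v=np.linalg.eigh(np.cov(p.T));d=v[:,1]
    a,b=at(mm,*(mu-4*d),.058),at(mm,*(mu+4*d),.058);e=b-a
    print(n,len(p),mu,w,np.arctan2(e[1],e[0])%np.pi)
    print(g[2:22:1,4:34])
```

```text
[0.50074417 0.20807927 0.14750019] [ 3.14009447e+00 -1.41489206e-03  9.75390383e-01]
w6_full 31 [314.06451613 244.09677419] [1.15241828 5.93360322] 2.0318014080537443
[[119 122 126 158 170 167 165 161 149 148 164 164 168 163 163 165 161 154
  130 114 118 138 159 173 166 135 113 118 139 156]
 [120 125 159 168 165 165 166 166 163 164 165 164 164 163 164 160 165 165
  160 150 119 113 126 152 170 169 142 112 114 141]
 [123 158 170 167 164 166 164 165 166 163 167 165 165 164 167 163 163 164
  166 163 155 140 120 119 147 163 166 150 123 140]
 [160 169 165 165 163 164 164 164 165 164 163 164 164 165 164 166 164 165
  164 164 162 163 156 138 123 139 162 165 150 134]
 [165 162 152 160 164 167 163 165 165 165 163 163 164 165 166 164 165 162
  164 165 163 164 164 158 154 138 143 162 161 129]
 [161 140 158 165 164 165 163 160 161 163 164 166 167 163 165 161 161 162
  163 167 165 164 165 162 161 158 152 161 159 145]
 [156 152 162 165 165 164 156 127 112 155 158 160 165 164 159 148 135 140
  162 163 163 165 165 162 162 164 163 162 164 161]
 [158 162 166 165 161 162 141  76  57  86 122 155 162 163 
[... 3447 characters left out ...]
133 101  93  96 100 101
   99  94  82  64  82 126 159 164 163 164 163 162]
 [163 165 166 163 164 166 162 164 165 163 161 149 106  92  95  94  95  96
  100  98  95  86 106 145 163 164 164 164 156 153]
 [165 161 164 165 165 165 162 165 163 164 158 133  98  95  90  94  97  97
  100  98  99 104 133 161 165 164 164 161 153 156]
 [165 164 165 164 162 163 165 163 165 164 157 122  95  93  92  95  94  97
   98  97  98 110 144 164 165 165 165 161 158 159]
 [163 169 168 162 162 161 163 166 164 163 155 121  94  91  92  93  97  97
   98  98  99 106 137 163 164 164 164 160 158 161]
 [156 169 174 166 161 164 164 163 164 164 154 119  97  93  92  94  94  96
  101 101 100 105 137 159 165 163 160 159 158 152]]
```

The slot angle did not change between the two pushes (2.03, then 2.06), with torque well above friction and no further sinking. The screw is at its stop, so I'll take the driver back to its hole.

Emit:
step_arm(commands=[[0.1, 0, 0, 2, 0, 0, -0.05], [0.1, 0, -2, 4.5, 0, 0, -0.15], [0.1, 0, -6, 5, 0, 0, -0.25], [0.1, 0, -10, 5, 0, 0, -0.35], [0.1, 0, -14, 5, 0, 0, -0.45]])

```text
time: 20.05
tool_pos: [0.5001, 0.0668, 0.1973]
tool_rot: [3.141, -0.001, 0.523]
contact_force: [1.5, -0.4, -1.2]
opening: 0.0259
grip_force: 40.0
```

Emit:
step_arm(commands=[[0.1, -0.2, -4, 0, 0, 0, -0.1], [0.1, -0.4, -8, 0, 0, 0, -0.2], [0.1, -0.6, -12, 0, 0, 0, -0.3], [0.1, -0.8, -16, 0, 0, 0, -0.4], [0.1, -1, -20, 0, 0, 0, -0.41]])

```text
time: 20.47
tool_pos: [0.4896, -0.134, 0.1967]
tool_rot: [3.141, -0.0, 0.11]
contact_force: [0.3, 0.2, -1.6]
opening: 0.0255
grip_force: 40.0
```

Emit:
step_arm(commands=[[0.1, 0, -3, 0, 0, 0, 0], [0.1, 0, -5.3, 0, 0, 0, 0], [0.1, 0, -5.3, 0, 0, 0, 0], [0.1, 0, -5.3, 0, 0, 0, 0], [0.1, 0, -5.3, 0, 0, 0, 0]])

```text
time: 20.88
tool_pos: [0.4899, -0.1844, 0.1964]
tool_rot: [-3.141, 0.0, 0.116]
contact_force: [-0.0, -0.6, -1.9]
opening: 0.026
grip_force: 40.0
```

Emit:
step_arm(commands=[[0.1, 0, 0, 0, 0, 0, 0], [0.1, 0, 0, 0, 0, 0, 0]])

```text
time: 21.05
tool_pos: [0.4902, -0.1838, 0.1967]
tool_rot: [-3.142, -0.0, 0.118]
contact_force: [-0.5, 0.1, -1.4]
opening: 0.0258
grip_force: 40.0
```

Emit:
step_arm(commands=[[0.1, 0.08, -0.14, -2, 0, 0, 0], [0.1, 0.08, -0.14, -4.5, 0, 0, 0], [0.1, 0.08, -0.14, -7, 0, 0, 0], [0.1, 0.08, -0.14, -9.5, 0, 0, 0], [0.1, 0.08, -0.14, -10.5, 0, 0, 0]])

```text
time: 21.47
tool_pos: [0.4895, -0.1846, 0.0888]
tool_rot: [-3.139, 0.004, 0.118]
contact_force: [-1.3, 0.6, -0.8]
opening: 0.0257
grip_force: 40.0
```

Emit:
step_arm(commands=[[0.1, 0, 0, -0.3, 0, 0, 0], [0.1, 0, 0, -0.45, 0, 0, 0], [0.1, 0, 0, -0.45, 0, 0, 0], [0.1, 0, 0, -0.45, 0, 0, 0]])

```text
time: 21.8
tool_pos: [0.4918, -0.1867, 0.0885]
tool_rot: [3.14, -0.002, 0.117]
contact_force: [-0.1, -0.0, -1.2]
opening: 0.026
grip_force: 40.0
```

Emit:
step_arm(commands=[[0.1, 0, 0, -0.1, 0, 0, 0], [0.1, 0, 0, -0.15, 0, 0, 0], [0.1, 0, 0, -0.15, 0, 0, 0]])

```text
time: 22.05
tool_pos: [0.4912, -0.1867, 0.0863]
tool_rot: [3.141, -0.001, 0.117]
contact_force: [0.6, 0.7, 0.8]
opening: 0.0258
grip_force: 40.0
```

Emit:
step_arm(commands=[[0.32, 0, 0, 0, 0, 0, 0], [0.5, 0, 0, 0, 0, 0, 0], [0.6, 0, 0, 0, 0, 0, 0], [0.7, 0, 0, 0, 0, 0, 0], [0.7, 0, 0, 0, 0, 0, 0]])

```text
time: 22.47
tool_pos: [0.4909, -0.1865, 0.0856]
tool_rot: [3.141, 0.0, 0.117]
contact_force: [0.8, -0.3, -0.7]
opening: 0.0516
grip_force: 0.0
```

Emit:
step_arm(commands=[[0.7, 0, 0, 1, 0, 0, 0], [0.7, 0, 0, 3, 0, 0, 0], [0.7, 0, 0, 6, 0, 0, 0], [0.7, 0, 0, 9, 0, 0, 0], [0.7, 0, 0, 12, 0, 0, 0]])

```text
time: 22.88
tool_pos: [0.4906, -0.1863, 0.2077]
tool_rot: [3.141, 0.0, 0.117]
contact_force: [0.7, -0.2, -0.1]
opening: 0.0641
grip_force: 0.0
```

Run:
```python
from h import *
s=observe();print(s['time'],s['tool_pos'],s['opening'],s['contact_force'])
for n,o in(('top','top1'),):
    a=cv2.imread(f'pics/{o}_full.png',0).astype(int);im=read_camera(n)[:,:,::-1];cv2.imwrite('pics/topE.png',im);g=cv2.cvtColor(im,cv2.COLOR_BGR2GRAY)
    print('bright nut zone before/after'); print(a[296:311:2,398:420:2]);print(g[296:311:2,398:420:2])
sc=read_camera('scene')[:,:,::-1];cv2.imwrite('pics/scE.png',sc)
a=cv2.imread('pics/sc1_full.png',0);g=cv2.cvtColor(sc,cv2.COLOR_BGR2GRAY)
m=camera_model('scene')
for n,im in(('before',a),('after',g)):
    for z,p in(('drv',(174,225,262,228)),('nut',(130,248,282,250))):
        x0=p[0]-6;r=im[225:285,165:205] if z=='drv' else im[245:285,125:155]
        ys,xs=np.where(r<40);print(n,z,len(xs),xs.mean(),ys.mean(),ys.min(),ys.max(),xs.min(),xs.max())
```

```text
22.8833 [ 0.49063406 -0.18630376  0.2076506 ] 0.06411818365558082 [ 0.71619203 -0.17008935 -0.14906825]
bright nut zone before/after
[[132 132 133 132 158 195 194 185 186 182 182]
 [135 124 116  54  40  19   7   6 157 182 181]
 [ 87   7  18  54 100 117 116  78 156 183 182]
 [ 88  18  19  51 114 109 109  85 135 186 181]
 [ 96  15  22  34 113 109 109 115  83 189 181]
 [112  15  21  26 115 115 110 105  52 190 181]
 [179   3  15  23  24  16   4  33 103 187 180]
 [189 117 113 120 137 164 197 193 188 181 182]]
[[ 29  49  43 152  74  24  29  33  35  77  95]
 [ 27  49  46  61  16  29  34  37  39  37  42]
 [ 28  43  50  27  28  29  31  39  39  42  38]
 [ 29  46  49  24  50  78  84  40  33  41  39]
 [ 29  40  49  35  69  96 113 128  91  32  38]
 [ 29  37  47  50  83 102 117 121 123  83  31]
 [ 29  33  40  68  94 107 119 122 116  78  23]
 [ 29  31  48  82 101 116 120 121 102 130  10]]
before drv 382 18.479057591623036 21.327225130890053 8 36 9 27
before nut 324 13.274691358024691 22.555555555555557 8 37 6 22
after drv 378 18.923280423280424 21.841269841269842 8 36 10 27
after nut 320 13.34375 22.553125 8 37 6 22
```

```bash
python3 -c "
from cell import *
print(hand_in())"
```

```text
the job is handed in; nothing more can be done
None
```

I drove the screw to its stop, put the screwdriver back upright in its hole with the nut driver unmoved, and handed the job in at about 23 s. The stop was judged from torque, sink depth and slot angle, because the joint value can't be read directly.

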